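Swing down the drying-cabinet flap with the hook rod

ROBOT

A 6-joint arm with a two-finger parallel gripper is mounted at the origin on the work surface. World frame = base frame: x ahead of the robot, y to its left, z up, the work surface at z = 0. Lengths are in mm, angles in rad, forces in N, time in s.
With the tool pointing down it reaches from about 350 to 775 mm from the base axis. Payload 7.3 kg.
Tool frame: the origin (TCP) lies at the very end of the fingers, on their centre line; the grasp point (between the pads) lies 19 mm behind it (bot.tcp_to_grasp is the distance from the TCP to the grasp point, in mm); z points along the fingers, y is the direction in which the jaws open and shut (so a half turn about z gives the same grasp; the last joint's range is limited). The gripper opens to 92 mm and grips with 3 to 60 N. Pads are 19 mm wide; open, the fingers measure 130 mm over their backs; the gripper's body (75 mm by 190 mm) begins 47 mm behind the grasp point.
Start: joints at [-1.426, 0.342, 1.524, -0, 1.275, -0.146], TCP at [150.55, -502.971, 226.741] pointing down, gripper open.
Joint ranges: [-2.53, 2.53], [-0.77, 2.02], [0.04, 2.7], [-1, 4.14], [0.28, 2.66], [-3.11, 3.11]. Speed limits (rad/s): [2.57, 2.57, 3.14, 3.14, 3.14, 3.14].

INTERFACE

Orientations are given as [roll, pitch, yaw] about the fixed x, y, z axes, in that order (R = Rz(yaw) Ry(pitch) Rx(roll)).
In Python, from plant import bot gives the robot as it stands. The module is installed in compiled form; this text tells all that it offers.
- The arm moves only by the tool carry_out, never from a script. Its argument "motion" is a list of rows, each a list of 5 numbers: the closure, from 0 (fully open) to 1 (shut), then the shift along the tool's x, y, z in mm, then the turn about the tool's z in degrees. In form: [[claw, dx, dy, dz, spin], ...]. A call has 1 to 10 rows; each row is the pose to reach, as a shift and turn from the pose measured when the call began, along the tool's axes at that moment; what a row does not reach only later rows make up. A row lasts 1/8 s, in which the tool goes at most 62.5 mm and 10.7 degrees, less where a joint would pass 70% of its speed; a pose out of reach is approached as far as the arm can. A call with a gripper value outside its range is refused whole. The fingers move at their own pace and stop on an object; the grip force is fixed at half the most. Time passes only in rows, so rows that repeat a pose let the fingers close. It gives the time, the measured TCP pose, the force and the opening at its end, in the units of the state.
- bot.get_obs(): the state, without advancing time (a new reading comes with each control period).
- bot.capture(name): name is "side" or "top" or "wrist"; returns a dict with "color" (420x560x3 uint8, red, green, blue), "depth" (420x560 float32, mm along the optical axis (not along the pixel's ray), 0 where there is no reading), "K" (3x3 intrinsics, pixels), "camera_from_world" (4x4, takes a point from world to camera coordinates). Camera axes: x right, y down, z forward; pixel columns grow to the right and rows downward; lengths in mm; the calibration is good to about 2 mm. The wrist camera is an equidistant fisheye: a pixel r from the principal point sees the ray r / f radians off the axis. A picture is of the moment at which its call begins.
- bot.close_job(): hands the job in, once; it reports no verdict.
The state is a dict: "time": time; "joint_positions": joint angles; "dq": joint speeds; "tau": joint torques, N m; "tool_pos": TCP position; "tcp_rot": TCP orientation; "contact_force": force on the tool from outside, world axes, zero at the start; "moment": the same for the moment, N m; "grip_width": finger opening in mm.
Only numpy, scipy, OpenCV 4.12 (cv2) and the standard library are available. Lean on these libraries where they do the work, as an engineer would, in place of code of your own. Each camera call takes 0.05 s, during which the arm holds its last target.

TASK

The drying cabinet is hot, so open it with the hook rod: pick up the rod, put its bent end through the steel eye on top of the one flap that has it and swing that flap all the way down until it lies level. Then unhook the rod and lay it gently back on the bench; leave the other flap (with the knob) as it is and the small glass beaker standing.

Things in the scene. Friction and masses are not known exactly. Their poses are not given: they have to be found in the camera images.
- hook: Hook rod lying flat, ~0.12 kg; its straight twin with a ball end is not wanted. Wooden handle 22 wide, 30 tall, x -90 to +30 mm; ferrule d 18 to x 42; steel rod d 8, axis 15 mm above the underside, to x 150 mm, where it bends square to a level leg towards -y that ends at y -50 mm. Origin: handle's underside near the balance point; grip here across the width. x along the rod to the bend, z up.
- hook_tip (a point): Middle of the hook rod's bent leg: at x = 150, y = -25, z = 15 mm in the hook rod's frame, 25 mm from the leg's free end. Axes as the hook rod's.
- eye (a point): Centre of the steel eye on the upper edge of the flap to open: ring of 5 mm wire, hole 30 mm, 138 mm from the hinge line and 22 mm above the flap's edge, about 0.3 m above the bench when closed. The hole's axis is y here, parallel to the hinge, so a level leg along y turns freely in it; z points from the hinge to the eye. Free space beside the ring and in front of it.
- drier_hinge (a point): Fixed point on the hinge line of the flap with the eye, in the middle of its lower edge, 157 mm above the bench, straight below the eye when closed. x points level into the cabinet, away from its front; y along the hinge line; z up. Flap: 140 wide, 116 tall, 10 mm thick, one of two side by side in no fixed order.
- drier_flap (a joint): Angle of the flap with the eye: 0 closed and upright, growing as its upper edge swings out and down to 1.57 (level, at its stop). It starts at 0 to 0.15. The hinge is stiff: about 1 N at the eye moves it and it stays where it is left.
- spare_flap (a joint): Angle of the other flap, of the same size beside the first, with a round knob on its front and no eye: 0 closed, starts at 0 to 0.1, to be left as it is.
- beaker: Small empty glass beaker, 50 mm wide and 65 mm tall, standing on the bench in front of the cabinet, below the flaps' swing. Origin: centre of its underside, z up.

How it is judged:
By the outcome, as a careful person would: the job done as asked, in the order asked, and still so for the second after the job is handed in, with the robot touching nothing.
It also fails if it takes over 51 s, if anything falls off the work surface, if the arm or the gripper's body presses on something with over 40 N, if the wrist force passes 120 N, or if a joint passes its speed limit or range.

## Working session

There is one attempt and no reset: what is moved stays moved. The work goes in short steps, Python scripts to look and compute and a tool call to move; the robot and the scene stay as the last step left them, time stands still between calls to the robot, and variables do not carry over. Pictures are saved under pics/ and viewed, and the job is handed in when it is done.

Besides the shell and the picture viewer there is one more tool, called by a JSON object that holds its "name" and its "arguments", one argument or row to a line. carry_out: Moves the arm, as the interface text tells. Its arguments: {"type":"object","properties":{"motion":{"type":"array","items":{"type":"array","items":{"type":"number"}}}},"required":["motion"]}

```bash
mkdir -p pics; python3 - <<'E'
from plant import bot
import cv2,numpy as np
print(bot.get_obs(), bot.tcp_to_grasp)
for n in ["side","top","wrist"]:
    c=bot.capture(n); np.savez(f"pics/{n}0.npz",**c)
    cv2.imwrite(f"pics/{n}0.png",c["color"][:,:,::-1])
    print(n,c["K"].tolist(),np.round(c["camera_from_world"],3).tolist())
E
```

```text
{'time': 0.0, 'joint_positions': array([-1.42598936e+00,  3.42738328e-01,  1.52503320e+00,  2.25819370e-05,
        1.27535586e+00, -1.45997808e-01]), 'dq': array([ 0.00114457, -0.00015089, -0.00024286, -0.00124219, -0.00077508,
       -0.00166757]), 'tau': array([-1.75125428e-03, -4.31241024e+01, -2.44228953e+01,  7.15137203e-02,
        5.57394954e-02, -1.06980574e-04]), 'tool_pos': array([ 150.50038123, -502.54764567,  226.03119905]), 'tcp_rot': array([-3.14007739e+00, -2.44636203e-04,  2.90797999e-01]), 'contact_force': array([-0.5520663 ,  0.30097397,  0.67270443]), 'moment': array([-0.01550735, -0.01302458,  0.00025304]), 'grip_width': 91.77897052929492} 18.8
side [[414.2406456233915, 0.0, 280.6931515930447], [0.0, 414.2406456233915, 211.07016409833673], [0.0, 0.0, 1.0]] [[-0.906, -0.423, -0.011, 440.345], [-0.256, 0.569, -0.781, 310.563], [0.337, -0.705, -0.624, 776.013], [0.0, 0.0, 0.0, 1.0]]
top [[489.1571502007221, 0.0, 282.4468311273834], [0.0, 489.1571502007221, 223.77110510970027], [0.0, 0.0, 1.0]] [[-0.037, -0.999, -0.006, -4.792], [-0.978, 0.037, -0.204, 551.81], [0.204, -0.002, -0.979, 1025.036], [0.0, 0.0, 0.0, 1.0]]
wrist [[325.19226210127806, 0.0, 279.22102068580716], [0.0, 325.19226210127806, 203.2589208139355], [0.0, 0.0, 1.0]] [[0.287, -0.958, -0.002, -524.802], [-0.915, -0.274, 0.297, -36.369], [-0.285, -0.084, -0.955, 392.024], [0.0, 0.0, 0.0, 1.0]]
```

View pics/side0.png

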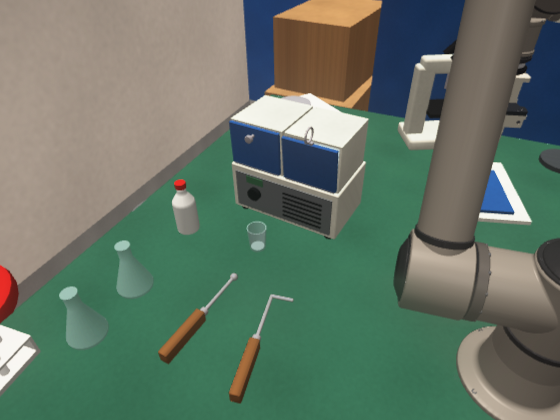

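View pics/top0.png

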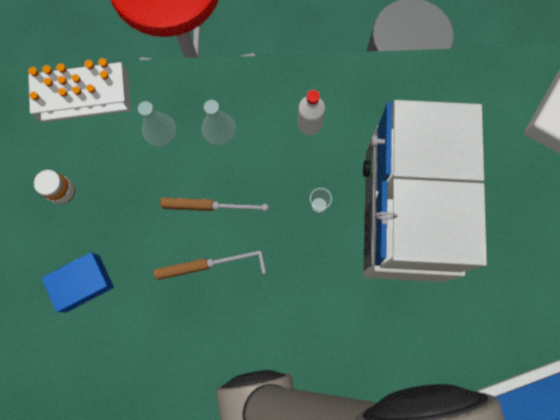

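View pics/wrist0.png

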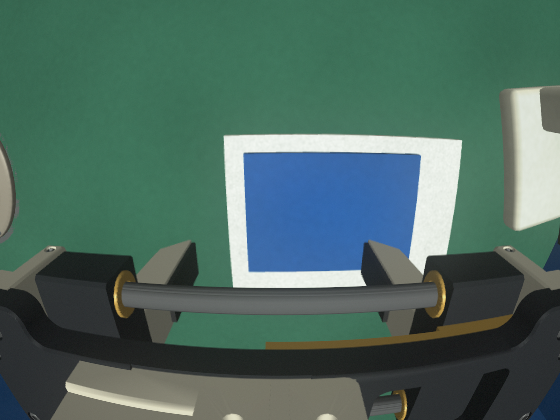

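The top view shows the hook rod with its handle at (155–210, 270) and bend at (262, 252), and its leg going down to (264, 272). The straight twin is at y≈205, the beaker at (320, 200), and the eye at (385, 215) on the flap nearest the robot. Next I'll measure these.

```bash
cat > h.py <<'E'
import numpy as np,cv2
def load(n): return dict(np.load(f"pics/{n}.npz"))
def ray(c,uv):
    T=c["camera_from_world"];R=T[:3,:3];o=-R.T@T[:3,3]
    d=R.T@np.linalg.inv(c["K"])@np.array([uv[0],uv[1],1.]);return o,d
def onz(c,uv,z):
    o,d=ray(c,uv);return o+d*(z-o[2])/d[2]
def tri(cs,uvs):
    A=np.zeros((3,3));b=np.zeros(3)
    rs=[ray(c,u) for c,u in zip(cs,uvs)]
    for o,d in rs:
        d=d/np.linalg.norm(d);P=np.eye(3)-np.outer(d,d);A+=P;b+=P@o
    p=np.linalg.solve(A,b)
    return p,[np.linalg.norm(np.cross(p-o,d/np.linalg.norm(d))) for o,d in rs]
def cloud(c):
    h,w=c["depth"].shape;v,u=np.mgrid[:h,:w];K=c["K"];z=c["depth"]
    P=np.stack([(u-K[0,2])/K[0,0]*z,(v-K[1,2])/K[1,1]*z,z],-1)
    T=c["camera_from_world"];return (P-T[:3,3])@T[:3,:3]
E
python3 - <<'E'
from h import *
t=load("top0");s=load("side0")
for n,c in(("top",t),("side",s)):
    hsv=cv2.cvtColor(c["color"],cv2.COLOR_RGB2HSV)
    P=cloud(c)
    m=cv2.inRange(hsv,(3,120,50),(20,255,255))
    k,l,st,ce=cv2.connectedComponentsWithStats(m)
    for i in range(1,k):
        if st[i,4]>150:
            q=P[l==i];print(n,i,st[i],np.round(np.median(q,0)),np.round(np.percentile(q,[2,98],axis=0)).tolist())
def crop(c,x0,y0,x1,y1,f,name): cv2.imwrite(name,cv2.resize(c["color"][y0:y1,x0:x1,::-1],None,fx=f,fy=f,interpolation=cv2.INTER_CUBIC))
crop(t,140,230,290,300,5,"pics/a.png");crop(t,350,90,500,290,3,"pics/b.png");crop(s,225,90,375,240,4,"pics/c.png");crop(s,220,270,320,410,4,"pics/d.png")
E
```

```text
top 155 [ 45 175  23  25 165] [645. 470.  53.] [[631.0, 461.0, 42.0], [681.0, 502.0, 61.0]]
top 156 [161 198  51  12 501] [612. 193.  30.] [[601.0, 138.0, 15.0], [625.0, 249.0, 34.0]]
top 157 [154 259  54  20 517] [463. 206.  30.] [[447.0, 150.0, 18.0], [479.0, 261.0, 34.0]]
side 1 [ 266    0  115  110 9848] [  844. -1248.   125.] [[681.0, -1644.0, -88.0], [1093.0, -1216.0, 251.0]]
side 18 [158 309  47  54 894] [609. 200.  28.] [[600.0, 138.0, 6.0], [626.0, 252.0, 32.0]]
side 23 [229 338  31  65 899] [460. 215.  29.] [[445.0, 151.0, 9.0], [480.0, 264.0, 32.0]]
```

View pics/a.png

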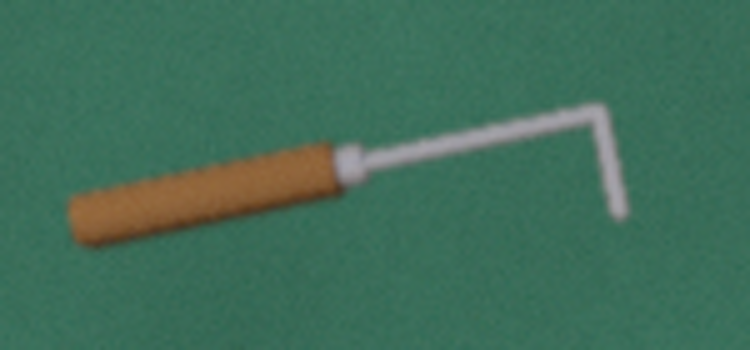

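View pics/b.png

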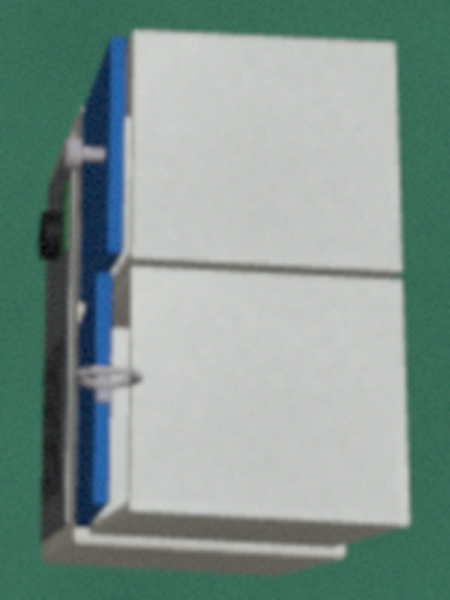

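View pics/c.png

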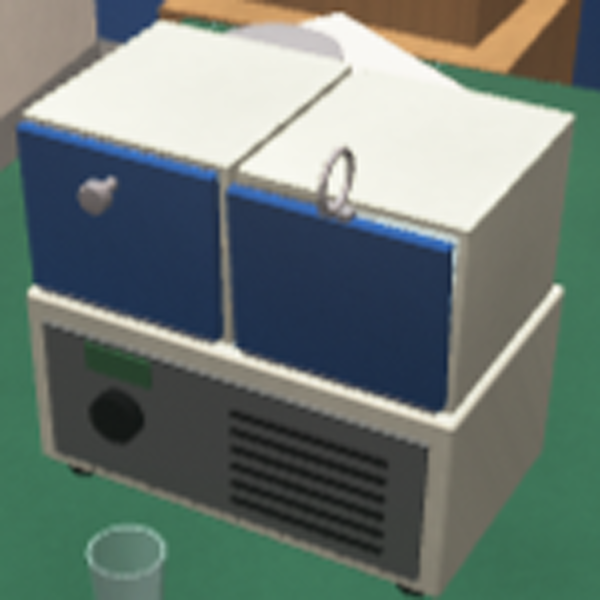

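View pics/d.png

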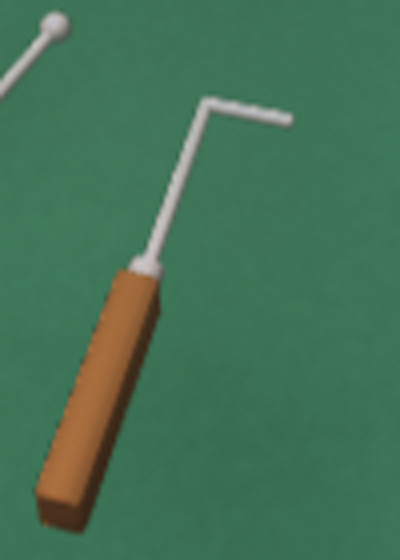

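```bash
python3 - <<'E'
from h import *
np.set_printoptions(precision=1,suppress=True)
t=load("top0");s=load("side0")
off=lambda p,f,o:(p[0]/f+o[0],p[1]/f+o[1])
pt={}
for n,a,b in(("bend",(599,110),(209,103)),("legend",(620,215),(290,120)),("ferr",(368,162),(148,258))):
    ut=off(a,5,(140,230));us=off(b,4,(220,270))
    print(n,onz(t,ut,15),onz(s,us,15),tri([t,s],[ut,us])); pt[n]=onz(t,ut,15)
d=pt["bend"]-pt["ferr"];print("rod dir yaw",np.degrees(np.arctan2(d[1],d[0])),np.linalg.norm(d),np.linalg.norm(pt["bend"]-pt["legend"]))
for n,c in(("top",t),("side",s)):
    hsv=cv2.cvtColor(c["color"],cv2.COLOR_RGB2HSV);P=cloud(c)
    m=cv2.inRange(hsv,(3,120,50),(20,255,255))>0
    q=P[m&(abs(P[...,0]-463)<30)&(abs(P[...,1]-205)<80)&(P[...,2]>26)];r=cv2.minAreaRect(q[:,:2].astype(np.float32));print(n,"handle",r,len(q))
    m=cv2.inRange(hsv,(100,120,40),(125,255,255))>0
    q=P[m&(P[...,1]<-40)&(P[...,1]>-200)&(P[...,0]>450)&(P[...,0]<800)&(P[...,2]>150)]
    print("blue",len(q),np.percentile(q,[1,50,99],axis=0).tolist() if len(q) else 0)
    for lo,hi in((470,575),(625,720)):
        qq=q[(q[:,0]>lo)&(q[:,0]<hi)]
        if len(qq)<50: continue
        A=np.c_[qq[:,0],qq[:,2],np.ones(len(qq))];
        for _ in range(3):
            w=np.linalg.lstsq(A,qq[:,1],rcond=None)[0];e=abs(A@w-qq[:,1]);k=e<3*np.median(e)+.5;A=A[k];qq=qq[k]
        print("plane y=",w,np.degrees(np.arctan(w[:2])),len(qq), np.percentile(qq,[1,99],axis=0).tolist())
    # roof
    q=P[(P[...,2]>262)&(P[...,2]<300)&(P[...,1]<-60)&(P[...,1]>-300)&(P[...,0]>420)&(P[...,0]<800)]
    print("roof z",np.percentile(q,[2,50,98],axis=0).tolist()); r=cv2.minAreaRect(q[:,:2].astype(np.float32));print(r)
ut=off((110,378),3,(350,90));us=off((338,181),4,(225,90));print("eye",tri([t,s],[ut,us]),ut,us)
for uv in((282.5,136.75),(338.2,150.75),(284.3,176.2),(336.2,192)): print("flap corner",cloud(s)[int(uv[1])-2:int(uv[1])+4,int(uv[0])].tolist())
# beaker
print("beaker", onz(t,(320,208),0))
print("seam/ side eye depth", [cloud(s)[int(v),int(u)].tolist() for u,v in((306,138),(313,130),(312,141))])
E
```

```text
bend [496.5  28.3  15. ] [494.4  25.7  15. ] (array([494.8,  27.8,  17.5]), [np.float64(1.3600590821058791), np.float64(1.3600590821058576)])
legend [448.4  20.1  15. ] [448.9  18.   15. ] (array([448. ,  20. ,  17.7]), [np.float64(0.031437864193692745), np.float64(0.03143786419376885)])
ferr [476.6 133.5  15. ] [478.7 128.4  15. ] (array([475.9, 132.5,  22.1]), [np.float64(0.2197560578676665), np.float64(0.21975605786779162)])
rod dir yaw -79.3388745942349 107.04905781781102 48.77252169264202
top handle ((463.9527282714844, 205.94296264648438), (21.046649932861328, 116.89872741699219), 10.566882133483887) 464
blue 133 [[450.9489424666996, -199.96502243161504, 208.4752413363709], [468.6549138754273, -198.02903484516756, 270.12437496499876], [499.70815966422987, -194.84814205499524, 275.1205258766171]]
plane y= [  -0.1    0.  -181.4] [-2.9  1.6] 62 [[470.4278308390428, -199.96820315856618, 240.15535532251428], [500.3872635898812, -196.62159483871216, 275.75030234062376]]
roof z [[435.3762960564371, -298.3335760609935, 267.5187887054601], [560.5250712454713, -257.2987001227839, 275.035
[... 2156 characters left out ...]
8177, 150.647394004133], [578.2612435175561, -221.45934560960583, 149.3643919813621]]
flap corner [[439.1876035203077, -210.77483076161494, 163.4019411626979], [439.0225632275208, -210.94143108009553, 160.45389088587945], [440.818950642906, -217.8980087154941, 152.41515314431595], [440.8273485009899, -218.67772586947436, 148.95877555856075], [439.2111973622333, -213.82927689537132, 149.73878937038296], [437.9282218821131, -210.13024506055632, 149.67217341446565]]
beaker [ 597.5 -115.     0. ]
seam/ side eye depth [[509.3669503797662, -187.6055497732368, 296.1937344936872], [506.9768639780151, -222.3689902180321, 299.239859070505], [507.98339382376383, -221.5479235040587, 271.97927706701495]]
```

Eye is about (508, -205, 295), with the ray miss only 0.2 mm. My y filter clipped the flap, so I'll refit its plane and get the cabinet yaw.

```bash
python3 - <<'E'
from h import *
np.set_printoptions(precision=1,suppress=True)
t=load("top0");s=load("side0")
for n,c in(("top",t),("side",s)):
    hsv=cv2.cvtColor(c["color"],cv2.COLOR_RGB2HSV);P=cloud(c)
    m=cv2.inRange(hsv,(100,120,40),(125,255,255))>0
    q=P[m&(P[...,1]<-150)&(P[...,1]>-260)&(P[...,0]>430)&(P[...,0]<740)&(P[...,2]>150)]
    for lo,hi in((445,565),(610,720)):
        qq=q[(q[:,0]>lo)&(q[:,0]<hi)&(q[:,2]<266)]
        A=np.c_[qq[:,0],qq[:,2],np.ones(len(qq))];
        for _ in range(5):
            w=np.linalg.lstsq(A,qq[:,1],rcond=None)[0];e=abs(A@w-qq[:,1]);k=e<2.5*np.median(e)+.3;A=A[k];qq=qq[k]
        print(n,"plane",w,np.degrees(np.arctan(w[:2])),len(qq),np.percentile(qq,[1,99],axis=0).tolist(),"y at z157,273 x508:",w@[508,157,1],w@[508,273,1])
    # roof front edge: max y per x bin among roof points
    r=P[(P[...,2]>270)&(P[...,2]<300)&(P[...,1]<-205)&(P[...,1]>-420)&(P[...,0]>440)&(P[...,0]<720)]
    e=[]
    for x in range(450,715,10):
        a=r[(abs(r[:,0]-x)<5)]
        if len(a)>10:e.append((x,np.percentile(a[:,1],2),np.median(a[:,2])))
    print(np.array(e)[::4])
    e=np.array(e);print("back slope",np.degrees(np.arctan(np.polyfit(e[:,0],e[:,1],1)[0])))
m=(t["color"].astype(int))
# beaker by wireframe
import sys
cv2.imwrite("pics/e.png",cv2.resize(t["color"][180:230,295:345,::-1],None,fx=10,fy=10,interpolation=cv2.INTER_CUBIC))
E
```

```text
top plane [  -0.1    0.1 -175.3] [-5.3  4.8] 251 [[445.9566823758947, -210.70489601793355, 183.18869984362055], [563.7044908609661, -194.80305016975421, 264.8587328350749]] y at z157,273 x508: -208.95013356493843 -199.15871834803482
top plane [  -0.1    0.  -166.7] [-5.2  1.4] 363 [[610.3929650025879, -227.18929029348627, 173.20653947437987], [718.7715381628545, -216.03344939576084, 265.36093286619945]] y at z157,273 x508: -208.99979745972468 -206.07599870583428
[[ 450.  -372.3  275.2]
 [ 490.  -375.1  275.3]
 [ 530.  -380.   275.3]
 [ 570.  -381.4  275.1]
 [ 610.  -386.7  275.1]
 [ 650.  -391.6  275.1]
 [ 690.  -393.7  275.3]]
back slope -5.173835768637257
side plane [  -0.1    0.1 -178.8] [-5.1  4.9] 1603 [[446.2571221507164, -213.9118939462775, 163.58407578041712], [563.3770284517008, -196.46931935896114, 265.1450912363823]] y at z157,273 x508: -210.51836022589148 -200.6487804689833
side plane [  -0.1    0.  -168.4] [-5.2  1.5] 1138 [[611.4367783891516, -229.4764015416265, 163.60490278378265], [718.6797029061104, -216.4788181892162, 265.07725898499496]] y at z157,273 x508: -210.39294584878903 -207.4015450333643
[[ 450.  -372.3  275.1]
 [ 490.  -376.3  274.9]
 [ 530.  -379.5  275. ]
 [ 570.  -384.6  274.9]
 [ 610.  -388.4  274.7]
 [ 650.  -389.8  274.8]
 [ 690.  -390.5  274.9]]
back slope -4.91491295632675
```

View pics/e.png

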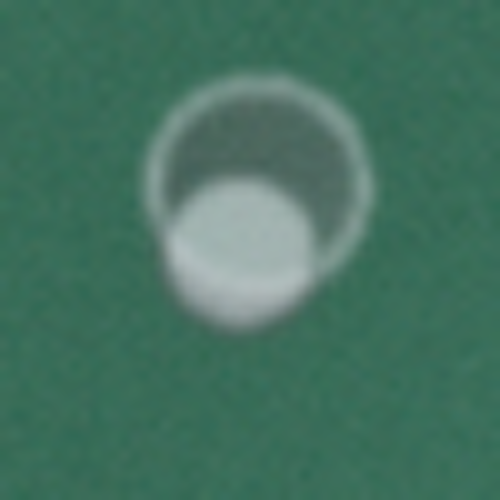

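```bash
cat >> h.py <<'E'
def R_of(r):
    cr,cp,cy=np.cos(r);sr,sp,sy=np.sin(r)
    return np.array([[cy,-sy,0],[sy,cy,0],[0,0,1]])@np.array([[cp,0,sp],[0,1,0],[-sp,0,cp]])@np.array([[1,0,0],[0,cr,-sr],[0,sr,cr]])
def rows(targets,p=None,rot=None,quiet=False):
    """targets: (x,y,z,yawdeg)"""
    from plant import bot
    if p is None:
        o=bot.get_obs();p=o["tool_pos"];rot=o["tcp_rot"]
        print("t",round(o["time"],2),"p",np.round(p,1),"yaw",round(np.degrees(rot[2]),2),"rp",np.round(np.degrees(rot[:2]),2),"F",np.round(o["contact_force"],1),"w",round(o["grip_width"],1),"q",np.round(o["joint_positions"],2))
    R=R_of(rot)
    for x,y,z,a in targets:
        s=-((a-np.degrees(rot[2])+180)%360-180)
        print((x,y,z,a),"->",np.round(R.T@(np.array([x,y,z])-p),1),round(s,1))
E
python3 - <<'E'
from h import *
rows([(190,-470,270,20),(230,-425,320,25),(270,-375,350,32),(305,-320,370,40),(335,-265,380,48),(360,-205,380,57),(385,-150,380,66),(405,-95,370,75),(425,-35,350,85),(440,20,320,93)])
E
```

```text
t 0.15 p [ 150.5 -502.7  226.2] yaw 16.66 rp [-1.7994e+02 -1.0000e-02] F [ 0.4 -0.1  0.2] w 91.5 q [-1.43  0.34  1.52 -0.    1.28 -0.15]
(190, -470, 270, 20) -> [ 47.2 -20.  -43.7] -3.3
(230, -425, 320, 25) -> [ 98.4 -51.7 -93.7] -8.3
(270, -375, 350, 32) -> [ 151.1  -88.2 -123.7] -15.3
(305, -320, 370, 40) -> [ 200.4 -130.9 -143.6] -23.3
(335, -265, 380, 48) -> [ 244.9 -175.  -153.5] -31.3
(360, -205, 380, 57) -> [ 286.1 -225.3 -153.5] -40.3
(385, -150, 380, 66) -> [ 325.8 -270.8 -153.4] -49.3
(405, -95, 370, 75) -> [ 360.7 -317.7 -143.4] -58.3
(425, -35, 350, 85) -> [ 397.1 -369.5 -123.3] -68.3
(440, 20, 320, 93) -> [ 427.2 -417.8  -93.3] -76.3
```

{"name": "carry_out", "arguments": {
  "motion": [
    [0,47,-20,-44,-3],
    [0,98,-52,-94,-8],
    [0,151,-88,-124,-15],
    [0,200,-131,-144,-23],
    [0,245,-175,-154,-31],
    [0,286,-225,-154,-40],
    [0,326,-271,-154,-49],
    [0,361,-318,-144,-58],
    [0,397,-370,-124,-68],
    [0,427,-418,-94,-76]
  ]
}}

```text
time: 1.4
tool_pos: [431.3, -8.2, 334.2]
tcp_rot: [3.14, -0.001, 1.622]
contact_force: [1.1, -0.6, 0.2]
grip_width: 91.8
```

```bash
python3 - <<'E'
from h import *
rows([(450,70,270,97),(460,120,220,100.5),(469.7,170,160,100.5),(469.7,176.1,110,100.5),(469.7,176.1,70,100.5),(469.7,176.1,70,100.5)])
E
```

```text
t 1.4 p [431.3  -8.2 334.2] yaw 92.96 rp [ 1.799e+02 -4.000e-02] F [ 1.1 -0.6  0.2] w 91.8 q [-0.2   0.1   1.55  0.    1.5  -0.25]
(450, 70, 270, 97) -> [77.1 22.6 64.3] -4.0
(460, 120, 220, 100.5) -> [126.5  35.1 114.3] -7.5
(469.7, 170, 160, 100.5) -> [175.9  47.3 174.4] -7.5
(469.7, 176.1, 110, 100.5) -> [182.   47.5 224.4] -7.5
(469.7, 176.1, 70, 100.5) -> [182.   47.4 264.4] -7.5
(469.7, 176.1, 70, 100.5) -> [182.   47.4 264.4] -7.5
```

{"name": "carry_out", "arguments": {
  "motion": [
    [0,50,15,30,-3],
    [0,90,26,70,-5],
    [0,130,36,115,-7],
    [0,165,45,160,-7.5],
    [0,182,47.5,210,-7.5],
    [0,182,47.5,250,-7.5],
    [0,182,47.5,264,-7.5],
    [0,182,47.5,264,-7.5],
    [0,182,47.5,264,-7.5]
  ]
}}

```text
time: 2.52
tool_pos: [470.9, 176.2, 71.9]
tcp_rot: [3.137, -0.001, 1.753]
contact_force: [-0.3, -0.1, 0.8]
grip_width: 92.0
```

```bash
python3 - <<'E'
from h import *
from plant import bot
c=bot.capture("wrist");cv2.imwrite("pics/w1.png",c["color"][:,:,::-1])
rows([(469.7,176.1,4,100.5)])
E
```

```text
t 2.58 p [470.9 176.2  72. ] yaw 100.44 rp [ 1.7971e+02 -3.0000e-02] F [ 0.  -0.2  0.5] w 92.0 q [0.21 0.48 1.79 0.   0.86 0.02]
(469.7, 176.1, 4, 100.5) -> [ 0.1 -1.6 68. ] -0.1
```

View pics/w1.png

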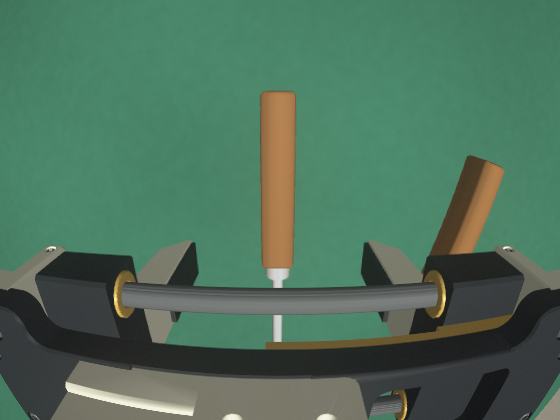

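The wrist view shows the handle centred at column 278 between the fingers and square to them. I'll go down and grip.

{"name": "carry_out", "arguments": {
  "motion": [
    [0,0,-1,30,0],
    [0,0,-1,55,0],
    [0,0,-1,67,0],
    [0,0,-1,67,0],
    [1,0,-1,67,0],
    [1,0,-1,67,0],
    [1,0,-1,67,0],
    [1,0,-1,67,0],
    [1,0,-1,67,0],
    [1,0,-1,67,0]
  ]
}}

```text
time: 3.82
tool_pos: [470.3, 176.1, 5.0]
tcp_rot: [3.137, -0.0, 1.753]
contact_force: [0.9, 0.4, -0.6]
grip_width: 36.2
```

```bash
python3 - <<'E'
from h import *
rows([])
E
```

```text
t 3.83 p [470.3 176.1   5. ] yaw 100.44 rp [ 1.7971e+02 -3.0000e-02] F [ 0.9  0.4 -0.6] w 36.2 q [0.21 0.6  1.84 0.   0.7  0.02]
```

{"name": "carry_out", "arguments": {
  "motion": [
    [1,0,0,0,0],
    [1,0,0,0,0],
    [1,0,0,0,0],
    [1,0,0,0,0]
  ]
}}

```text
time: 4.32
tool_pos: [470.2, 176.1, 5.0]
tcp_rot: [3.137, -0.001, 1.753]
contact_force: [-0.1, -0.5, 0.2]
grip_width: 21.9
```

```bash
python3 - <<'E'
from h import *
rows([])
E
```

```text
t 4.33 p [470.2 176.1   5. ] yaw 100.43 rp [ 1.7972e+02 -3.0000e-02] F [-0.1 -0.5  0.2] w 21.9 q [0.21 0.6  1.84 0.   0.7  0.02]
```

```bash
python3 - <<'E'
from h import *
rows([(470.2,176.1,30,100.4),(470.2,176.1,70,100.4),(480,165,125,98),(500,140,180,95),(525,115,225,90),(550,85,260,86),(575,60,280,84.9),(596,40,285,84.9),(596,40,285,84.9)])
E
```

```text
t 4.33 p [470.2 176.1   5. ] yaw 100.43 rp [ 1.7972e+02 -3.0000e-02] F [-0.1 -0.5  0.2] w 21.9 q [0.21 0.6  1.84 0.   0.7  0.02]
(470.2, 176.1, 30, 100.4) -> [  0.    0.1 -25. ] 0.0
(470.2, 176.1, 70, 100.4) -> [  0.    0.3 -65. ] 0.0
(480, 165, 125, 98) -> [ -12.6    8.2 -120. ] 2.4
(500, 140, 180, 95) -> [ -40.8   23.6 -174.9] 5.4
(525, 115, 225, 90) -> [ -69.9   43.9 -219.9] 10.4
(550, 85, 260, 86) -> [-103.9   63.2 -254.8] 14.4
(575, 60, 280, 84.9) -> [-133.    83.4 -274.7] 15.5
(596, 40, 285, 84.9) -> [-156.5  100.4 -279.6] 15.5
(596, 40, 285, 84.9) -> [-156.5  100.4 -279.6] 15.5
```

{"name": "carry_out", "arguments": {
  "motion": [
    [1,0,0,-20,0],
    [1,0,0,-60,0],
    [1,-12,8,-115,2],
    [1,-40,24,-170,5],
    [1,-70,44,-217,10],
    [1,-104,63,-255,14],
    [1,-133,83,-275,15.5],
    [1,-156,100,-280,15.5],
    [1,-156,100,-280,15.5],
    [1,-156,100,-280,15.5]
  ]
}}

```text
time: 5.58
tool_pos: [594.8, 40.8, 284.6]
tcp_rot: [3.139, -0.002, 1.482]
contact_force: [-0.0, -0.1, -1.8]
grip_width: 22.0
```

```bash
python3 - <<'E'
from h import *
from plant import bot
for n in("side","top"):
    c=bot.capture(n);np.savez(f"pics/{n}2.npz",**c);cv2.imwrite(f"pics/{n}2.png",c["color"][:,:,::-1])
rows([])
t=load("top2")["color"];s=load("side2")["color"]
cv2.imwrite("pics/t2c.png",cv2.resize(t[130:290,230:430,::-1],None,fx=4,fy=3.7,interpolation=cv2.INTER_CUBIC))
E
```

```text
t 5.67 p [594.7  41.2 285. ] yaw 84.99 rp [ 1.7981e+02 -1.1000e-01] F [-0.8  0.  -1. ] w 21.9 q [-0.06  0.44  1.21  0.    1.48  0.03]
```

View pics/side2.png

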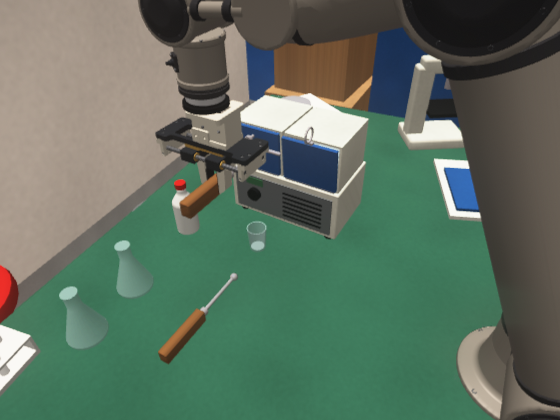

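View pics/top2.png

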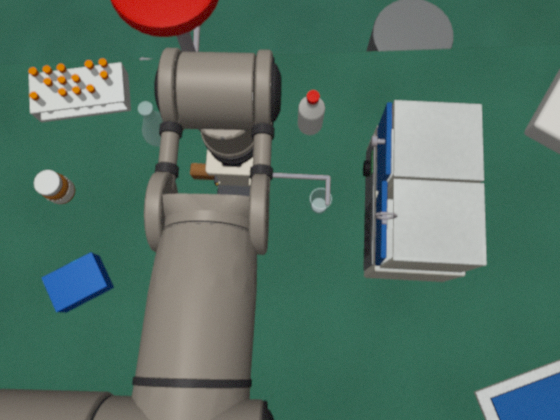

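The top view shows the bend at (328, 178) and the leg tip at (328, 198). The side view shows the hook near (275, 152) against the blue flap. I'll zoom in to measure the real hook position.

```bash
python3 - <<'E'
from h import *
t=load("top2")["color"];s=load("side2")["color"]
cv2.imwrite("pics/t2c.png",cv2.resize(t[160:230,260:400,::-1],None,fx=5,fy=5,interpolation=cv2.INTER_CUBIC))
cv2.imwrite("pics/s2c.png",cv2.resize(s[110:200,220:340,::-1],None,fx=6,fy=6,interpolation=cv2.INTER_CUBIC))
E
```

```text
(no output)
```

View pics/t2c.png

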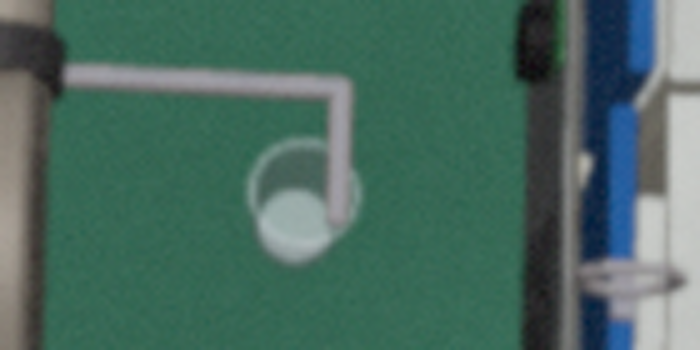

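View pics/s2c.png

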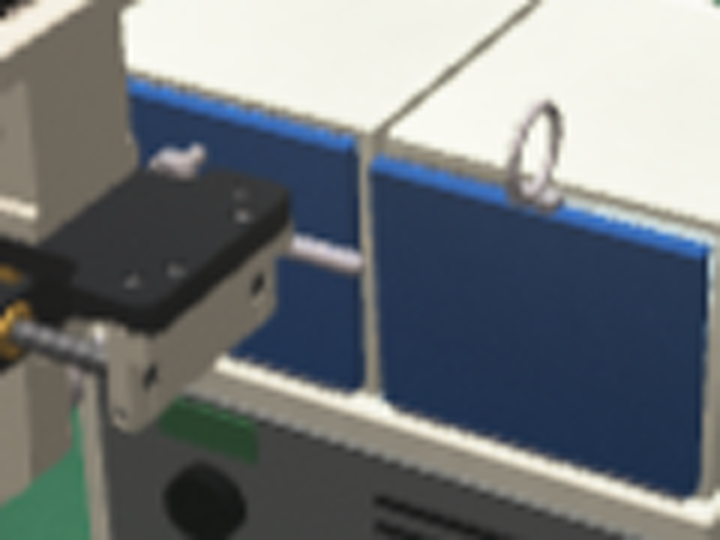

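```bash
python3 - <<'E'
from h import *
t=load("top2");s=load("side2")
def o(a,b):print(tri([t,s],[a,b]))
o((260+338/5,160+224/5),(220+358/6,110+262/6))
o((260+630/5,160+280/5),(220+537/6,110+150/6)) # eye
print("bend z295",onz(t,(260+341/5,160+86/5),295),onz(t,(260+338/5,160+224/5),295),onz(t,(260+70/5,160+75/5),295))
E
```

```text
(array([ 532.21932234, -103.83976527,  297.02106325]), [np.float64(0.6607992194110568), np.float64(0.6607992194110839)])
(array([ 507.84178384, -203.15839828,  296.19897721]), [np.float64(0.33890067801638923), np.float64(0.3389006780163812)])
bend z295 [ 581.65135603 -108.05019787  295.        ] [ 532.0701735  -104.23338062  295.        ] [589.33378516 -13.48727205 295.        ]
```

```bash
python3 - <<'E'
from h import *
rows([(592,-5,284.5,84.9),(588.1,-60.5,284.5,84.9)])
E
```

```text
t 5.67 p [594.7  41.2 285. ] yaw 84.99 rp [ 1.7981e+02 -1.1000e-01] F [-0.8  0.  -1. ] w 21.9 q [-0.06  0.44  1.21  0.    1.48  0.03]
(592, -5, 284.5, 84.9) -> [-46.3   1.3   0.4] 0.1
(588.1, -60.5, 284.5, 84.9) -> [-101.9    2.3    0.3] 0.1
```

{"name": "carry_out", "arguments": {
  "motion": [
    [1,-30,1,0,0],
    [1,-60,2,0,0],
    [1,-85,2,0.5,0],
    [1,-98,2,0.5,0],
    [1,-102,2,0.5,0],
    [1,-102,2,0.5,0]
  ]
}}

```text
time: 6.42
tool_pos: [587.8, -59.9, 284.4]
tcp_rot: [3.138, -0.002, 1.484]
contact_force: [0.3, -0.6, -0.8]
grip_width: 21.9
```

```bash
python3 - <<'E'
from h import *
from plant import bot
for n in("side","top"):
    c=bot.capture(n);np.savez(f"pics/{n}3.npz",**c)
rows([(546.3,-56.8,284.5,84.9)])
t=load("top3")["color"];s=load("side3")["color"]
cv2.imwrite("pics/t3c.png",cv2.resize(t[160:250,300:440,::-1],None,fx=5,fy=5,interpolation=cv2.INTER_CUBIC))
cv2.imwrite("pics/s3c.png",cv2.resize(s[100:190,240:360,::-1],None,fx=6,fy=6,interpolation=cv2.INTER_CUBIC))
E
```

```text
t 6.53 p [587.9 -59.7 284.3] yaw 85.04 rp [ 1.7981e+02 -1.3000e-01] F [ 0.3  0.1 -1.3] w 21.5 q [-0.23  0.43  1.23  0.    1.48 -0.15]
(546.3, -56.8, 284.5, 84.9) -> [ -0.7 -41.7  -0.3] 0.1
```

View pics/t3c.png

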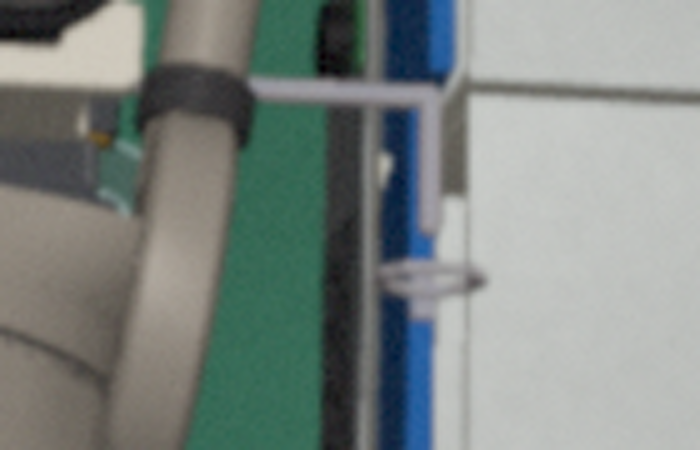

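View pics/s3c.png

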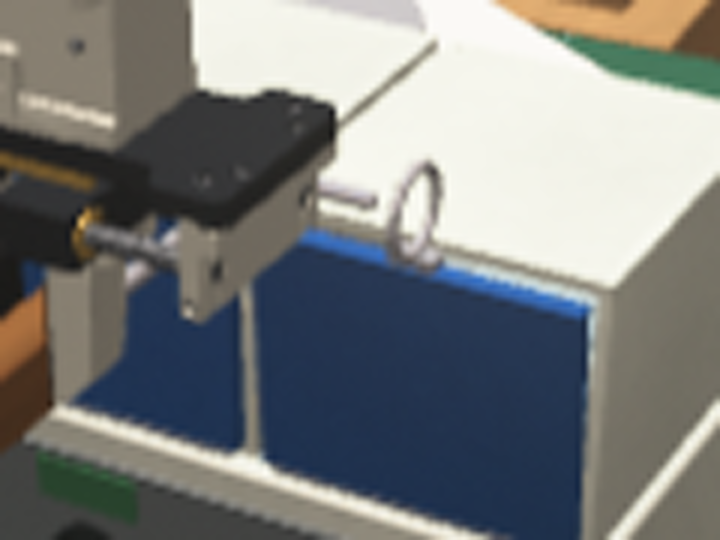

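The leg lines up with the ring in both views: column 429 against 433 from the top, and its extension meets the ring centre in the side view. I'll insert it now.

{"name": "carry_out", "arguments": {
  "motion": [
    [1,-1,-8,0,0],
    [1,-1,-18,0,0],
    [1,-1,-28,0,0],
    [1,-1,-36,0,0],
    [1,-1,-42,0,0],
    [1,-1,-42,0,0]
  ]
}}

```text
time: 7.28
tool_pos: [545.6, -57.1, 284.4]
tcp_rot: [3.138, -0.002, 1.484]
contact_force: [-0.1, 0.0, -1.5]
grip_width: 21.8
```

```bash
python3 - <<'E'
from h import *
from plant import bot
for n in("side","top"):
    c=bot.capture(n);np.savez(f"pics/{n}4.npz",**c)
rows([])
t=load("top4")["color"];s=load("side4")["color"]
cv2.imwrite("pics/t4c.png",cv2.resize(t[160:250,300:440,::-1],None,fx=5,fy=5,interpolation=cv2.INTER_CUBIC))
cv2.imwrite("pics/s4c.png",cv2.resize(s[100:190,240:360,::-1],None,fx=6,fy=6,interpolation=cv2.INTER_CUBIC))
E
```

```text
t 7.38 p [546.1 -57.1 284.2] yaw 85.04 rp [ 1.7979e+02 -1.3000e-01] F [ 0.4  0.3 -1.8] w 22.1 q [-0.25  0.35  1.36  0.    1.43 -0.16]
```

View pics/t4c.png

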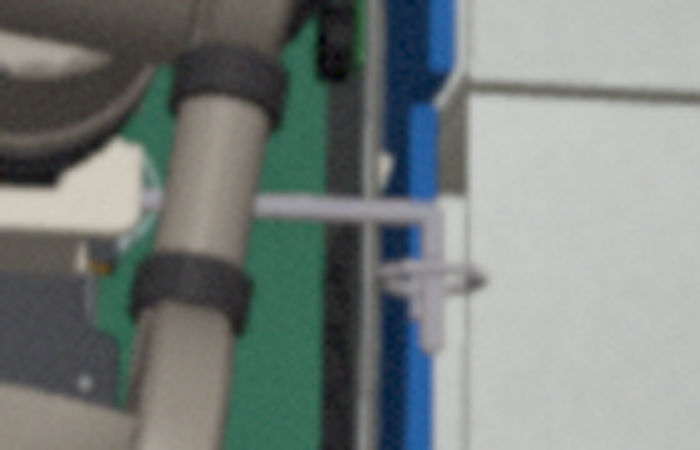

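View pics/s4c.png

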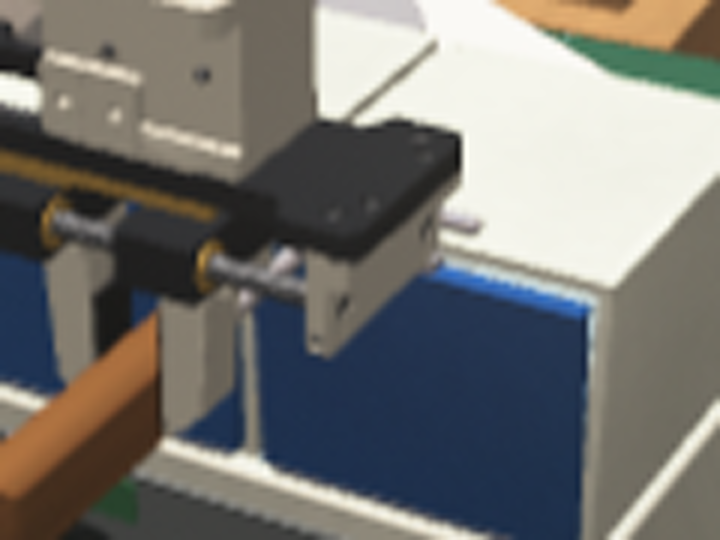

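The leg is through the ring: it shows on both sides, with its end at (430, 350) in the top crop. I'll start the arc.

{"name": "carry_out", "arguments": {
  "motion": [
    [1,7.5,0,1,0],
    [1,15.5,0,2,0],
    [1,23.5,0,4,0],
    [1,31.5,0,6.5,0],
    [1,39.5,0,9.5,0],
    [1,47,0,12.5,0],
    [1,54.5,0,16.5,0],
    [1,60.5,0,20,0],
    [1,66,0,23.5,0],
    [1,66,0,23.5,0]
  ]
}}

```text
time: 8.62
tool_pos: [551.8, 9.1, 260.6]
tcp_rot: [3.139, -0.003, 1.485]
contact_force: [-0.7, 0.3, -1.8]
grip_width: 22.1
```

```bash
python3 - <<'E'
from h import *
from plant import bot
for n in("side","top"):
    c=bot.capture(n);np.savez(f"pics/{n}5.npz",**c)
rows([])
f=np.array([.0889,.996])
T0=np.array([546.1,-57.1]);z0=284.2
for a in(.66,.72,.78,.84,.9,.96,1.02,1.08,1.14):
    r=138*(np.sin(a)-.085);xy=T0+f*r
    rows([(*xy,z0+138*(np.cos(a)-.996),85)],*(lambda o:(o["tool_pos"],o["tcp_rot"]))(bot.get_obs()))
s=load("side5")["color"];t=load("top5")["color"]
cv2.imwrite("pics/s5.png",s[:,:,::-1]);cv2.imwrite("pics/t5c.png",cv2.resize(t[160:250,300:440,::-1],None,fx=5,fy=5,interpolation=cv2.INTER_CUBIC))
E
```

```text
t 8.72 p [551.9   8.7 260.9] yaw 85.04 rp [ 1.7979e+02 -1.3000e-01] F [-0.3  0.4 -0.8] w 21.9 q [-0.12  0.37  1.39  0.    1.38 -0.04]
(np.float64(552.5790431633804), np.float64(15.488605070044535), np.float64(255.77092794663636), 85) -> [6.8 0.1 5.2] 0.0
(np.float64(553.1466660326804), np.float64(21.848024393135027), np.float64(250.5011906214435), 85) -> [13.2  0.1 10.4] 0.0
(np.float64(553.6851755706344), np.float64(27.881269610257966), np.float64(244.85806824569426), 85) -> [19.2  0.1 16.1] 0.0
(np.float64(554.1926337244265), np.float64(33.566627553754664), np.float64(238.8618699661005), 85) -> [24.9  0.1 22.1] 0.0
(np.float64(554.667214192692), np.float64(38.88363707447835), np.float64(232.53417562135166), 85) -> [30.2  0.  28.4] 0.0
(np.float64(555.1072089982304), np.float64(43.81316267983562), np.float64(225.89775807799901), 85) -> [35.2  0.  35.1] 0.0
(np.float64(555.5110346348793), np.float64(48.33746340089605), np.float64(218.97650127272763), 85) -> [39.7  0.  42. ] 0.0
(np.float64(555.877237766426), np.float64(52.44025664072226), np.float64(211.7953142559761), 85) -> [43.8 -0.  49.2] 0.0
(np.float64(556.2045004570489), np.float64(56.106776774135916), np.float64(204.38004154625344), 85) -> [47.4 -0.  56.6] 0.0
```

View pics/s5.png

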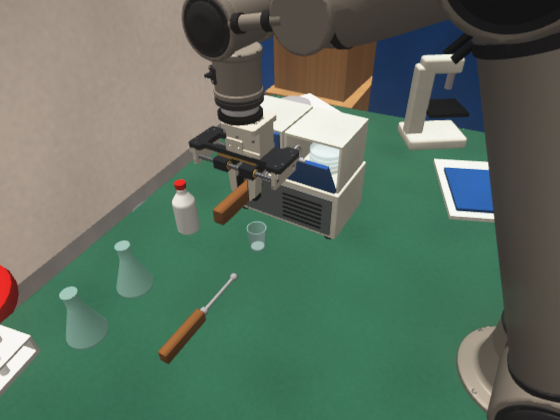

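View pics/t5c.png

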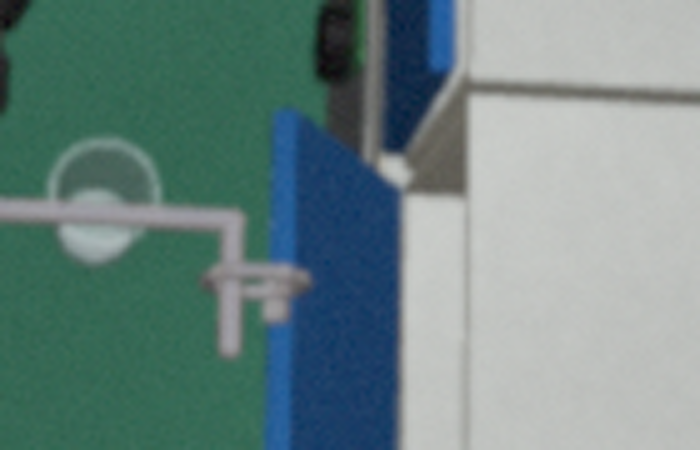

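The flap is swinging open, with the leg still in the ring (leg column 230, ring 205–310) and about 25 mm of it past the ring. The spare flap hasn't moved. I'll continue the arc.

{"name": "carry_out", "arguments": {
  "motion": [
    [1,7,0,5,0],
    [1,13,0,10.5,0],
    [1,19,0,16,0],
    [1,25,0,22,0],
    [1,30,0,28.5,0],
    [1,35,0,35,0],
    [1,39.5,0,42,0],
    [1,43.5,0,49,0],
    [1,47.5,0,56.5,0],
    [1,47.5,0,56.5,0]
  ]
}}

```text
time: 9.98
tool_pos: [555.9, 56.5, 203.7]
tcp_rot: [3.139, -0.002, 1.485]
contact_force: [-0.1, 0.2, -1.2]
grip_width: 21.7
```

```bash
python3 - <<'E'
from h import *
from plant import bot
for n in("side","top"):
    c=bot.capture(n);np.savez(f"pics/{n}6.npz",**c)
rows([])
f=np.array([.0889,.996])
T0=np.array([546.1,-57.1]);z0=284.2
o=bot.get_obs()
for a in(1.2,1.26,1.32,1.38,1.44,1.5,1.57,1.61,1.65,1.7):
    r=138*(np.sin(a)-.085);xy=T0+f*r
    rows([(*np.round(xy,1),round(z0+138*(np.cos(a)-.996),1),85)],o["tool_pos"],o["tcp_rot"])
s=load("side6")["color"];t=load("top6")["color"]
cv2.imwrite("pics/s6c.png",cv2.resize(s[110:260,200:400,::-1],None,fx=4,fy=4,interpolation=cv2.INTER_CUBIC));cv2.imwrite("pics/t6c.png",cv2.resize(t[160:250,300:440,::-1],None,fx=5,fy=5,interpolation=cv2.INTER_CUBIC))
E
```

```text
t 10.07 p [556.3  56.2 204.5] yaw 85.05 rp [ 1.7978e+02 -1.4000e-01] F [-0.2  0.1 -1.1] w 21.8 q [-0.04  0.42  1.47  0.    1.25  0.05]
(np.float64(556.5), np.float64(59.3), np.float64(196.8), 85) -> [ 3.1 -0.1  7.8] 0.0
(np.float64(556.7), np.float64(62.1), np.float64(189.0), 85) -> [ 5.9 -0.2 15.6] 0.0
(np.float64(556.9), np.float64(64.4), np.float64(181.0), 85) -> [ 8.2 -0.2 23.6] 0.0
(np.float64(557.1), np.float64(66.2), np.float64(172.9), 85) -> [10.  -0.2 31.7] 0.0
(np.float64(557.2), np.float64(67.5), np.float64(164.8), 85) -> [11.3 -0.2 39.8] 0.0
(np.float64(557.3), np.float64(68.3), np.float64(156.5), 85) -> [12.  -0.2 48.1] 0.0
(np.float64(557.3), np.float64(68.7), np.float64(146.9), 85) -> [12.4 -0.3 57.7] 0.0
(np.float64(557.3), np.float64(68.6), np.float64(141.3), 85) -> [12.3 -0.3 63.3] 0.0
(np.float64(557.3), np.float64(68.2), np.float64(135.8), 85) -> [11.9 -0.3 68.8] 0.0
(np.float64(557.2), np.float64(67.5), np.float64(129.0), 85) -> [11.2 -0.4 75.6] 0.0
```

View pics/s6c.png

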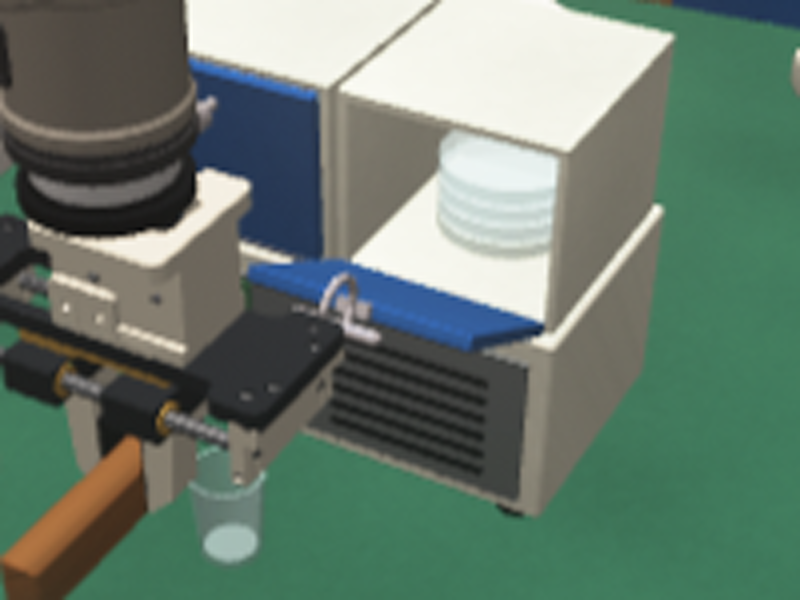

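View pics/t6c.png

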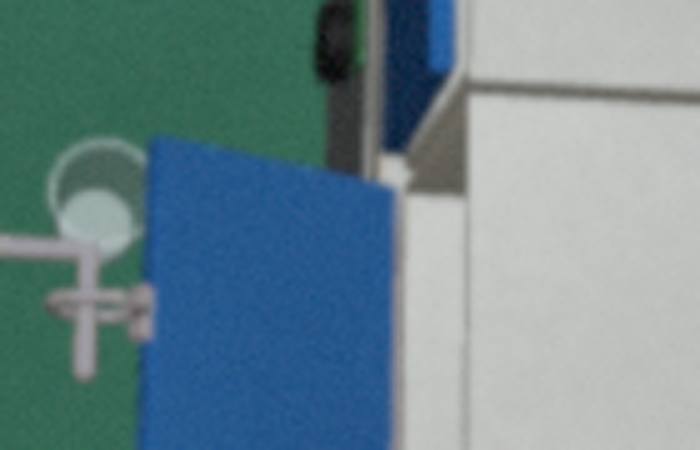

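The flap is well down and the hook is still centred in the eye. I'll do the final stretch slowly.

{"name": "carry_out", "arguments": {
  "motion": [
    [1,3,0,8,0],
    [1,6,0,15.5,0],
    [1,8,0,23.5,0],
    [1,10,0,31.5,0],
    [1,11,0,40,0],
    [1,12,0,48,0],
    [1,12,0,54,0],
    [1,12,0,59,0],
    [1,12,0,63,0],
    [1,12,0,63,0]
  ]
}}

```text
time: 11.32
tool_pos: [557.4, 68.3, 141.3]
tcp_rot: [3.138, -0.002, 1.484]
contact_force: [-0.7, 0.2, -1.0]
grip_width: 21.8
```

```bash
cat > fl.py <<'E'
from h import *
def flap(c):
    hsv=cv2.cvtColor(c["color"],cv2.COLOR_RGB2HSV);P=cloud(c)
    m=cv2.inRange(hsv,(100,100,40),(125,255,255))>0
    q=P[m&(P[...,1]<-60)&(P[...,1]>-260)&(P[...,0]>445)&(P[...,0]<575)&(P[...,2]>110)&(P[...,2]<290)]
    d=(q[:,:2]-[507.2,-216.3])@np.array([.0889,.996])
    k=(d>25)&(d<105)
    for _ in range(4):
        w=np.polyfit(d[k],q[k,2],1);e=abs(np.polyval(w,d)-q[:,2]);k=(d>25)&(d<105)&(e<4)
    print("flap slope z/d deg",np.degrees(np.arctan(w[0])),"z at hinge",w[1],k.sum())
E
python3 - <<'E'
from h import *
from fl import flap
from plant import bot
for n in("side","top"):
    c=bot.capture(n);np.savez(f"pics/{n}7.npz",**c);flap(c)
rows([])
s=load("side7")["color"];t=load("top7")["color"]
cv2.imwrite("pics/s7c.png",cv2.resize(s[110:260,200:400,::-1],None,fx=4,fy=4,interpolation=cv2.INTER_CUBIC));cv2.imwrite("pics/t7c.png",cv2.resize(t[160:250,300:440,::-1],None,fx=5,fy=5,interpolation=cv2.INTER_CUBIC))
E
```

```text
flap slope z/d deg 1.7455145132129861 z at hinge 161.79290892323004 1134
flap slope z/d deg 1.6982415806137603 z at hinge 162.1519127040003 2537
t 11.43 p [557.7  68.3 141.7] yaw 85.04 rp [ 1.7977e+02 -1.4000e-01] F [-0.5  0.2 -1.4] w 21.8 q [-0.02  0.49  1.55  0.    1.1   0.07]
```

View pics/s7c.png

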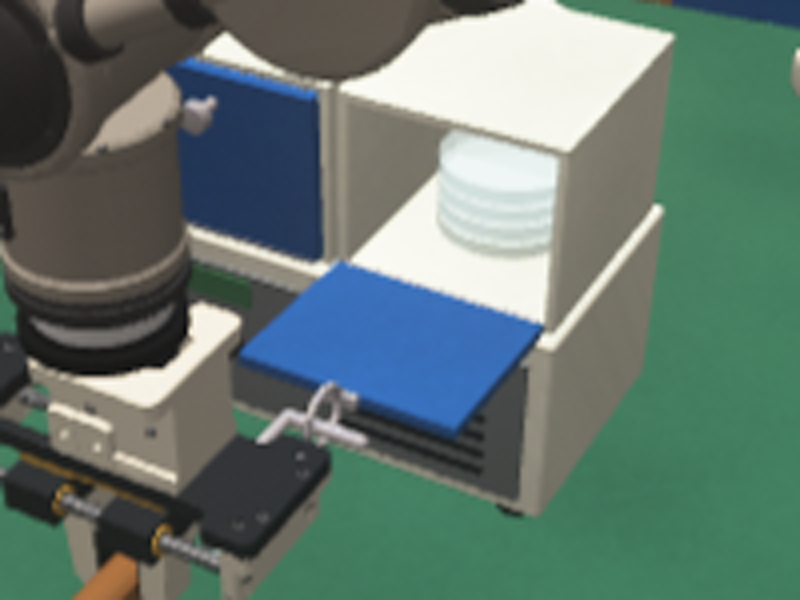

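View pics/t7c.png

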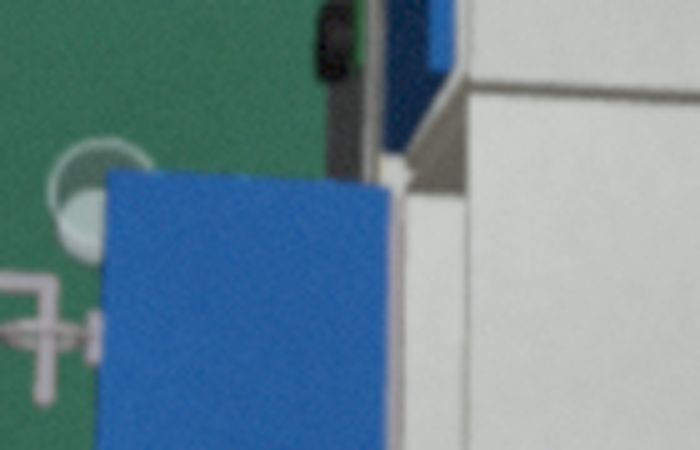

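The flap is 1.7° short of level, about 4 mm at the eye. I'll press on gently until it reaches the stop.

{"name": "carry_out", "arguments": {
  "motion": [
    [1,0,0,2,0],
    [1,0,0,4,0],
    [1,0,0,5.5,0],
    [1,0,0,7,0],
    [1,0,0,7,0]
  ]
}}

```text
time: 12.05
tool_pos: [557.8, 68.3, 134.8]
tcp_rot: [3.137, -0.002, 1.484]
contact_force: [0.3, 0.7, 0.2]
grip_width: 21.6
```

```bash
python3 - <<'E'
from h import *
from fl import flap
from plant import bot
for n in("side","top"):
    c=bot.capture(n);np.savez(f"pics/{n}8.npz",**c);flap(c)
rows([]);print(bot.get_obs()["moment"])
E
```

```text
flap slope z/d deg -0.01518624641301583 z at hinge 161.85143823331393 1185
flap slope z/d deg -0.14280717993185027 z at hinge 162.3245718708874 2529
t 12.15 p [557.8  68.3 134.8] yaw 85.04 rp [ 1.7976e+02 -1.4000e-01] F [-0.8 -0.5 -0.7] w 21.5 q [-0.02  0.49  1.56  0.    1.09  0.07]
[-0.22880044 -0.01529397  0.01346514]
```

{"name": "carry_out", "arguments": {
  "motion": [
    [1,0,0,1,0],
    [1,0,0,2,0],
    [1,0,0,2.5,0],
    [1,0,0,2.5,0]
  ]
}}

```text
time: 12.65
tool_pos: [557.8, 68.3, 132.3]
tcp_rot: [3.137, -0.003, 1.484]
contact_force: [-0.6, 0.7, 0.7]
grip_width: 21.8
```

```bash
python3 - <<'E'
from h import *
from fl import flap
from plant import bot
for n in("side","top"):
    c=bot.capture(n);np.savez(f"pics/{n}9.npz",**c);flap(c)
rows([]);print(bot.get_obs()["moment"])
s=load("side9")["color"];t=load("top9")["color"]
cv2.imwrite("pics/s9c.png",cv2.resize(s[160:280,200:340,::-1],None,fx=5,fy=5,interpolation=cv2.INTER_CUBIC));cv2.imwrite("pics/t9c.png",cv2.resize(t[160:250,260:400,::-1],None,fx=5,fy=5,interpolation=cv2.INTER_CUBIC))
E
```

```text
flap slope z/d deg -0.12281074272751807 z at hinge 161.99040368713833 1179
flap slope z/d deg -0.11551255084604577 z at hinge 162.28283217509946 2510
t 12.75 p [557.8  68.3 132.3] yaw 85.04 rp [ 1.7975e+02 -1.4000e-01] F [0.1 0.3 0.6] w 21.7 q [-0.02  0.5   1.56  0.    1.08  0.07]
[-0.25432077 -0.02750426  0.00433541]
```

View pics/s9c.png

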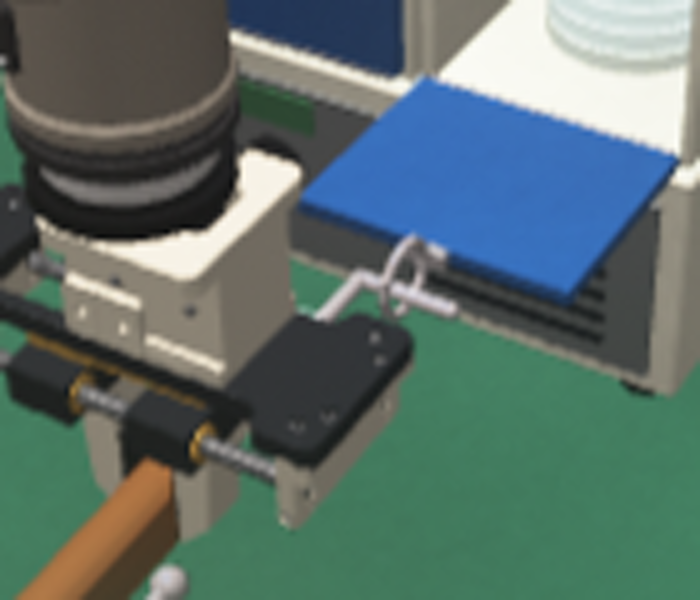

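View pics/t9c.png

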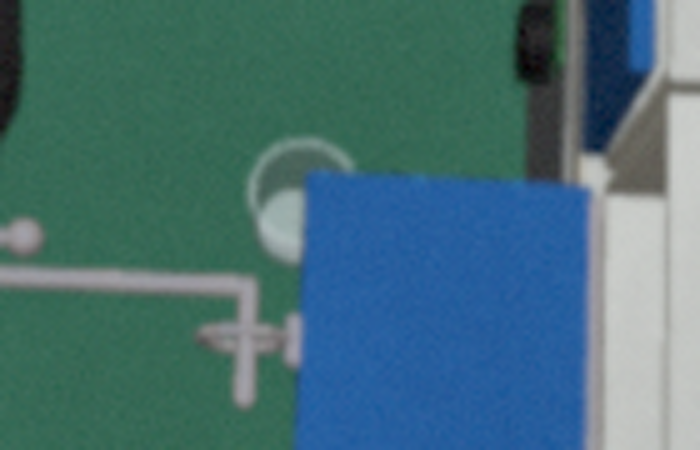

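The flap is at its stop: its angle didn't change over the last 2.5 mm of push, and the moment rose. I'll lift the leg to mid-ring, then slide it out sideways.

{"name": "carry_out", "arguments": {
  "motion": [
    [1,0,0,-4,0],
    [1,0,0,-8,0],
    [1,0,0,-9,0],
    [1,0,0,-9,0]
  ]
}}

```text
time: 13.25
tool_pos: [557.8, 68.3, 141.4]
tcp_rot: [3.137, -0.003, 1.484]
contact_force: [0.5, -0.5, -0.8]
grip_width: 21.6
```

```bash
python3 - <<'E'
from h import *
from fl import flap
from plant import bot
for n in("side","top"):
    c=bot.capture(n);np.savez(f"pics/{n}10.npz",**c);flap(c)
rows([]);print(bot.get_obs()["moment"])
s=load("side10")["color"]
cv2.imwrite("pics/s10c.png",cv2.resize(s[190:250,250:320,::-1],None,fx=10,fy=10,interpolation=cv2.INTER_CUBIC))
E
```

```text
flap slope z/d deg -0.14202677115523218 z at hinge 162.0323331030105 1171
flap slope z/d deg -0.1017166520116175 z at hinge 162.37796579034523 2549
t 13.35 p [557.7  68.3 141.2] yaw 85.04 rp [ 1.7977e+02 -1.4000e-01] F [ 1.1  0.  -1.9] w 22.0 q [-0.02  0.49  1.55  0.    1.1   0.07]
[-0.06561185 -0.06914314  0.04493266]
```

View pics/s10c.png

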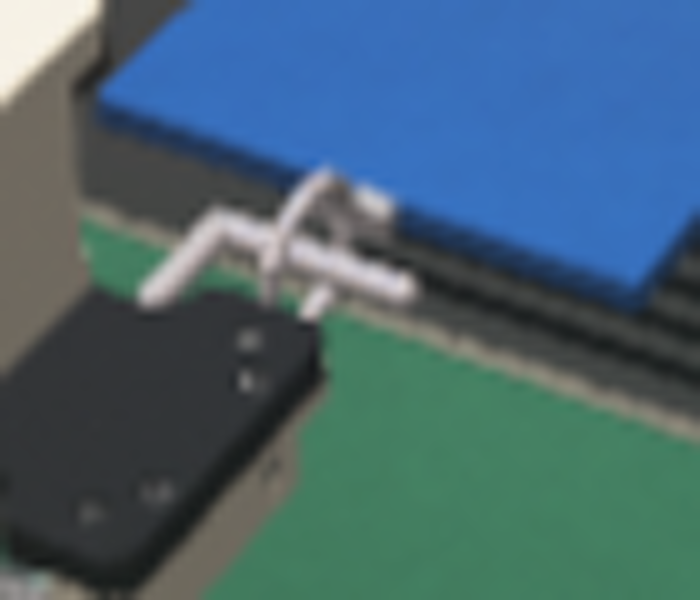

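The leg is free mid-ring and the flap stayed level. I'll withdraw now.

{"name": "carry_out", "arguments": {
  "motion": [
    [1,0,8,0,0],
    [1,0,18,0,0],
    [1,0,28,0,0],
    [1,0,38,0,0],
    [1,0,48,0,0],
    [1,0,50,0,0],
    [1,0,50,0,0]
  ]
}}

```text
time: 14.22
tool_pos: [607.4, 64.0, 141.2]
tcp_rot: [3.138, -0.002, 1.484]
contact_force: [-0.3, -0.7, -1.3]
grip_width: 21.3
```

```bash
python3 - <<'E'
from h import *
from fl import flap
from plant import bot
for n in("side","top"):
    c=bot.capture(n);np.savez(f"pics/{n}11.npz",**c);flap(c)
rows([(470,176,132,100.4),(470,176,50,100.4),(470,176,7,100.4)])
t=load("top11")["color"]
cv2.imwrite("pics/t11c.png",cv2.resize(t[130:290,200:400,::-1],None,fx=3.7,fy=3.7,interpolation=cv2.INTER_CUBIC))
E
```

```text
flap slope z/d deg 0.01425875874975309 z at hinge 161.8551021440803 1169
flap slope z/d deg -0.020940838464243088 z at hinge 162.19152861428284 2535
t 14.32 p [607.2  64.  141.4] yaw 85.05 rp [ 1.7979e+02 -1.4000e-01] F [ 0.5 -0.8 -2. ] w 22.2 q [-0.02  0.57  1.4   0.    1.17  0.06]
(470, 176, 132, 100.4) -> [  99.7 -146.4    9.1] -15.4
(470, 176, 50, 100.4) -> [  99.5 -146.7   91.1] -15.4
(470, 176, 7, 100.4) -> [  99.4 -146.8  134.1] -15.4
```

View pics/t11c.png

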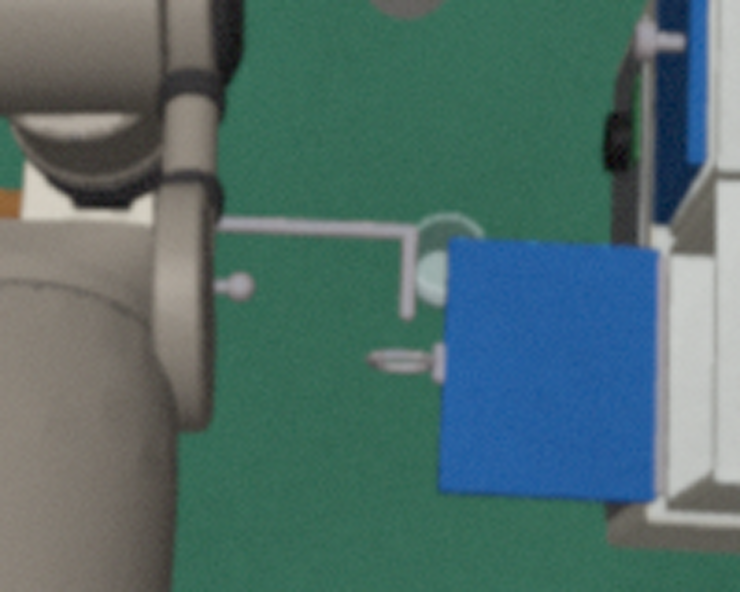

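The hook is out of the eye, with its leg end at (407, 318) and the ring at (400, 360) in the crop. I'll retreat straight out first, then go over to the original spot.

{"name": "carry_out", "arguments": {
  "motion": [
    [1,30,0,0,0],
    [1,70,0,0,0],
    [1,100,0,0,0],
    [1,100,-40,0,-4],
    [1,100,-80,0,-9],
    [1,100,-120,10,-13],
    [1,99.5,-146.5,40,-15.5],
    [1,99.5,-147,80,-15.5],
    [1,99.5,-147,95,-15.5],
    [1,99.5,-147,95,-15.5]
  ]
}}

```text
time: 15.58
tool_pos: [469.7, 176.0, 45.8]
tcp_rot: [3.139, -0.001, 1.755]
contact_force: [0.3, -0.0, -2.1]
grip_width: 21.3
```

```bash
python3 - <<'E'
from h import *
from fl import flap
from plant import bot
for n in("side","top"):
    c=bot.capture(n);np.savez(f"pics/{n}12.npz",**c);flap(c)
rows([(470,176,7,100.4),(470,176,5,100.4)])
s=load("side12")["color"]
cv2.imwrite("pics/s12.png",s[:,:,::-1])
E
```

```text
Traceback (most recent call last):
  File "fl.py", line 9, in flap
    w=np.polyfit(d[k],q[k,2],1);e=abs(np.polyval(w,d)-q[:,2]);k=(d>25)&(d<105)&(e<4)
TypeError: expected non-empty vector for x
```

```bash
python3 - <<'E'
from h import *
from fl import flap
from plant import bot
for n in("side","top"):
    c=bot.capture(n);np.savez(f"pics/{n}12.npz",**c);cv2.imwrite(f"pics/{n}12.png",c["color"][:,:,::-1])
rows([(470,176,7,100.4),(470,176,5,100.4)])
E
```

```text
t 15.72 p [470.9 176.2  47.2] yaw 100.54 rp [ 1.7963e+02 -8.0000e-02] F [-0.2  0.1 -1.2] w 21.6 q [0.2  0.52 1.81 0.   0.8  0.02]
(470, 176, 7, 100.4) -> [-0.1 -1.1 40.2] 0.1
(470, 176, 5, 100.4) -> [-0.1 -1.1 42.2] 0.1
```

View pics/side12.png

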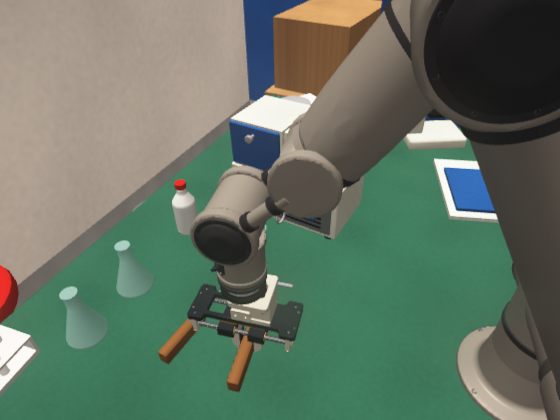

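View pics/top12.png

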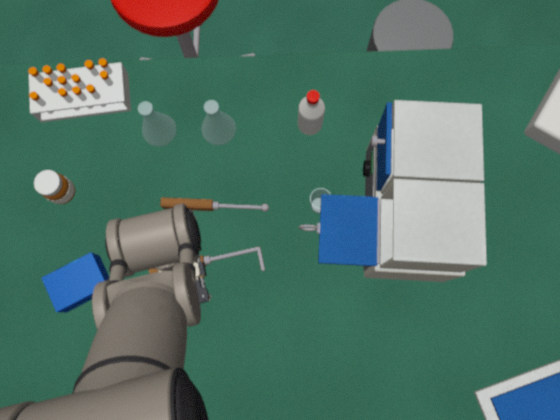

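The scene is clean and the original spot below the rod is free. I'll lower it slowly.

{"name": "carry_out", "arguments": {
  "motion": [
    [1,0,-1,10,0],
    [1,0,-1,20,0],
    [1,0,-1,28,0],
    [1,0,-1,33,0],
    [1,0,-1,36,0],
    [1,0,-1,38,0],
    [1,0,-1,39,0],
    [1,0,-1,40,0],
    [1,0,-1,40,0]
  ]
}}

```text
time: 16.85
tool_pos: [470.2, 176.1, 7.3]
tcp_rot: [3.135, -0.001, 1.755]
contact_force: [-0.5, -0.1, -1.1]
grip_width: 21.7
```

```bash
python3 - <<'E'
from h import *
from plant import bot
rows([])
print(bot.get_obs()["moment"])
E
```

```text
t 16.85 p [470.2 176.1   7.3] yaw 100.53 rp [ 1.7962e+02 -8.0000e-02] F [-0.5 -0.1 -1.1] w 21.7 q [0.2  0.59 1.84 0.   0.7  0.02]
[-0.10877596 -0.16856298 -0.01255041]
```

{"name": "carry_out", "arguments": {
  "motion": [
    [1,0,0,0.7,0],
    [1,0,0,1.4,0],
    [1,0,0,2,0],
    [1,0,0,2,0]
  ]
}}

```text
time: 17.35
tool_pos: [470.5, 176.0, 5.5]
tcp_rot: [3.134, -0.001, 1.755]
contact_force: [-0.0, -3.6, 4.0]
grip_width: 21.9
```

```bash
python3 - <<'E'
from h import *
from plant import bot
rows([])
print(bot.get_obs()["moment"])
s=bot.capture("side")["color"]
cv2.imwrite("pics/s13.png",cv2.resize(s[270:400,150:310,::-1],None,fx=4.5,fy=4.5,interpolation=cv2.INTER_CUBIC))
E
```

```text
t 17.35 p [470.5 176.    5.5] yaw 100.53 rp [ 1.7958e+02 -8.0000e-02] F [-0.  -3.6  4. ] w 21.9 q [0.2  0.59 1.84 0.   0.7  0.02]
[-0.13312865 -0.0365936   0.10887664]
```

View pics/s13.png

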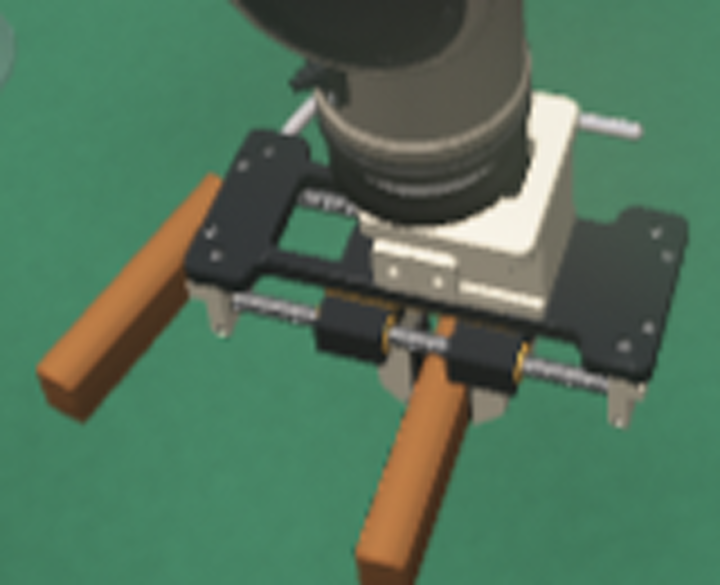

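Contact is light at 4 N, so the rod is down. I'll open the fingers part-way and then fully.

{"name": "carry_out", "arguments": {
  "motion": [
    [0.7,0,0,0,0],
    [0.7,0,0,0,0],
    [0.7,0,0,0,0],
    [0,0,0,0,0],
    [0,0,0,0,0],
    [0,0,0,0,0],
    [0,0,0,0,0],
    [0,0,0,0,0]
  ]
}}

```text
time: 18.4
tool_pos: [470.5, 176.0, 5.5]
tcp_rot: [3.134, -0.001, 1.755]
contact_force: [-0.1, -1.2, -0.2]
grip_width: 72.8
```

{"name": "carry_out", "arguments": {
  "motion": [
    [0,0,0,-15,0],
    [0,0,0,-40,0],
    [0,0,0,-80,0],
    [0,0,0,-130,0],
    [0,30,-20,-190,0],
    [0,60,-40,-230,0],
    [0,100,-60,-260,0],
    [0,150,-80,-270,0],
    [0,150,-80,-270,0],
    [0,150,-80,-270,0]
  ]
}}

```text
time: 19.65
tool_pos: [362.4, 307.8, 275.5]
tcp_rot: [3.134, -0.001, 1.755]
contact_force: [-0.0, -0.4, -0.1]
grip_width: 92.0
```

```bash
python3 - <<'E'
from h import *
from fl import flap
from plant import bot
rows([])
for n in("side","top"):
    c=bot.capture(n);np.savez(f"pics/{n}14.npz",**c);cv2.imwrite(f"pics/{n}14.png",c["color"][:,:,::-1])
    try: flap(c)
    except Exception as e: print(n,e)
E
```

```text
t 19.65 p [362.4 307.8 275.5] yaw 100.58 rp [ 1.7956e+02 -6.0000e-02] F [-0.  -0.4 -0.1] w 92.0 q [ 0.54  0.21  1.57 -0.    1.35  0.36]
flap slope z/d deg -0.10166958666119748 z at hinge 161.9526985875232 549
flap slope z/d deg 0.018618359369792895 z at hinge 162.19115514006 2532
```

View pics/side14.png

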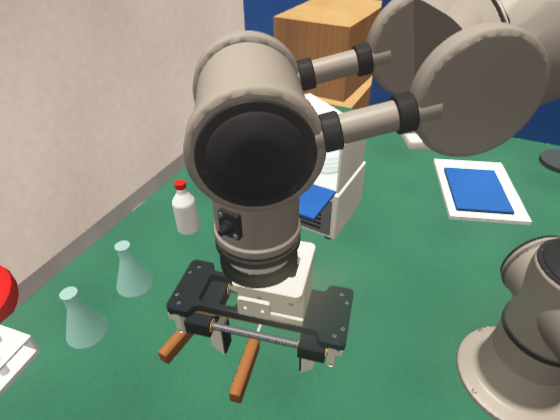

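View pics/top14.png

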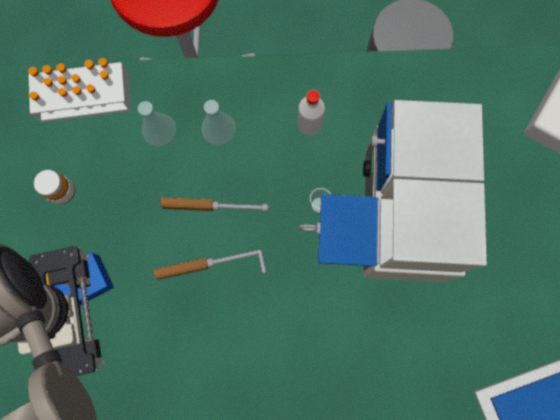

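```bash
python3 - <<'E'
from h import *
from plant import bot
for n in("top0","top14"):
    c=load(n);hsv=cv2.cvtColor(c["color"],cv2.COLOR_RGB2HSV);P=cloud(c)
    m=cv2.inRange(hsv,(100,120,40),(125,255,255))>0
    q=P[m&(P[...,1]<-150)&(P[...,1]>-260)&(P[...,0]>610)&(P[...,0]<720)&(P[...,2]>165)&(P[...,2]<266)]
    A=np.c_[q[:,0],q[:,2],np.ones(len(q))];y=q[:,1]
    for _ in range(5):
        w=np.linalg.lstsq(A,y,rcond=None)[0];e=abs(A@w-y);k=e<2.5*np.median(e)+.3;A=A[k];y=y[k]
    print(n,"spare tilt",np.degrees(np.arctan(w[1])))
    d=c["depth"];mm=cv2.inRange(hsv,(3,120,50),(20,255,255))>0
    q=P[mm&(abs(P[...,0]-463)<40)&(abs(P[...,1]-205)<80)&(P[...,2]>24)]
    print("handle",cv2.minAreaRect(q[:,:2].astype(np.float32)),np.percentile(q[:,2],[5,50,95]))
print(bot.close_job())
E
```

```text
top0 spare tilt 1.443843679454989
handle ((463.9070129394531, 205.9551239013672), (21.227981567382812, 116.82341003417969), 10.913884162902832) [26.18867327 29.82531034 33.11143084]
top14 spare tilt 1.5029442603937746
handle ((464.75006103515625, 206.3183135986328), (21.220870971679688, 117.14774322509766), 10.63034725189209) [26.15452844 29.92283789 33.38312119]
the job is handed in; nothing more can be done
None
```

I picked up the hook rod, put its leg through the eye and swung that flap down to its stop. I then slid the hook out, laid the rod back in its original place, moved the arm clear and handed the job in at about 19.8 s.

Last checks before handing in:
- **Opened flap:** level to about 0.1° in both the side and top views. Its angle did not change over the last 2.5 mm of push, nor after unhooking.
- **Other flap:** tilt 1.50°, against 1.44° at the start, so it stayed as it was within measuring error.
- **Rod:** lying flat within 1 mm of where it started. It touched down at about 4 N, slightly tail first.
- **Beaker:** seen standing in the same place in the last top view. The open flap partly covers it there, and the arm hides it in the last side view.

One flap check crashed while the rod was being carried back, probably because the arm blocked the side view. I looked at the pictures instead, and the final measurements from both cameras worked and agreed.

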